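# Belt change on the tachograph test drive: stow bars, hold tensioner back

## Task

The belt guard is off the test drive for a belt change: lay its two flat clamp bars down, not dropped, each flat in the pocket of the tray that has its length. Then swing the spring-loaded tensioner arm by its red release post back against its spring until it is against the end stop, without letting it snap back on the way, and keep holding it there so that the new belt can be slipped on: you finish while still holding the arm on its stop. Leave the couplers, terminal block, connector housing and screwdriver where they are.

Things in the scene. Friction and masses are not known exactly. Their poses are not given: they have to be found in the camera images.
- long_bar_mid (a point): centre (half-way up) of the long clamp bar: flat dark oxidised steel bar 110 x 26 x 8 mm with two slots, about 0.13 kg, loose, lying flat on the cart top. Its x runs along the length, y across the 26 mm width, z is up
- long_bar: the same long bar; this origin is the centre of its underside
- short_bar_mid (a point): centre (half-way up) of the short clamp bar: flat dark oxidised steel bar 76 x 26 x 8 mm with two slots, about 0.09 kg, loose, lying flat on the cart top. Its x runs along the length, y across the 26 mm width, z is up
- short_bar: the same short bar; this origin is the centre of its underside
- tray: fixed grey tray with yellow pocket floors, 150 mm along its x (along the pockets) x 170 mm; origin under its centre. Floor 4 mm, rim 13 mm above the cart top. Two parallel pockets, centre lines 80 mm apart. A 44 mm wide finger channel at floor level crosses the middle of both and is open at both ends, so a bar held across its middle can be lowered to the floor with the fingers in the channel
- long_pocket (a point): centre of the floor of the tray's long pocket (on its +y side), 118 x 34 mm, 9 mm deep; x runs along the pocket's length, z is up
- short_pocket (a point): centre of the floor of the tray's short pocket, 84 x 34 mm, otherwise like the long pocket; x along its length, z up
- tensioner (a joint): angle of the tensioner arm in rad: 0 relaxed, where its spring keeps it, growing as the arm is wound back (clockwise seen from above) to its rigid end stop (a post with a red sleeve) at 0.80. The spring torque grows evenly from 0.30 N m at 0 to 0.70 N m at the stop (2.4 N to 5.6 N at the release post); it swings back if let go
- release_post (a point): mid-height of the release post, an upright red round post of 16 mm diameter at the free end of the tensioner arm, 125 mm from the pivot axis; it turns with the arm and swings on a level arc. This point is 128 mm above the cart top, the post runs from 106 to 150 mm; all else on the drive stays below 117 mm, within 60 mm of the post's path below 112 mm; the deck is at 70 mm
- pivot (a point): point on the vertical pivot axis of the tensioner arm, 100 mm above the cart top; the drive (blue box 170 x 240 mm under an aluminium deck with two toothed pulleys) is fixed to the cart
- post_on_stop (a point): fixed point of the drive where release_post is when the arm stands on its end stop (joint 0.80)
- coupler_a: zinc hex coupler 25 mm across corners, 38 mm tall, standing; origin under its centre; leave alone
- coupler_b: the other zinc hex coupler, same size; leave alone
- terminal_block: grey terminal block 34 x 78 x 24 mm with four copper ring terminals; origin under its centre; leave alone
- connector_housing: black bakelite connector housing 44 x 78 x 36 mm; origin under its centre; leave alone
- screwdriver: screwdriver lying on the cart top towards the far side; leave alone
There are look-alikes about, which are no part of the job. What is shaped like the short_bar but orange or turquoise is not meant. What is shaped like the tray but turquoise is not meant.

How it is judged:
By the outcome, as a careful person would: the job done as asked, in the order asked, and still so for the second after the job is handed in, while the arm keeps its last pose, push and grip.
It also fails if it takes over 58 s, if anything falls off the work surface, if the arm or the gripper's body presses on something with over 40 N, if the wrist force passes 120 N, or if a joint passes its speed limit or range.

## Robot

A 6-joint arm with a two-finger parallel gripper is mounted at the origin on the work surface. World frame = base frame: x ahead of the robot, y to its left, z up, the work surface at z = 0. Lengths are in mm, angles in degrees, forces in N, time in s.
With the tool pointing down it reaches from about 350 to 775 mm from the base axis. Payload 5.5 kg.
Tool frame: the origin (TCP) lies at the very end of the fingers, on their centre line; the grasp point (between the pads) lies 19 mm behind it; z points along the fingers, y is the line along which they close (so a half turn about z gives the same grasp; the last joint's range is limited). The gripper opens to 85 mm and grips with 20 to 120 N. Pads are 22 mm wide; open, the fingers measure 114 mm over their backs; the gripper's body (76 mm by 85 mm) begins 54 mm behind the grasp point. The pads swing forward as they close: fully open they stand 13 mm farther back than shut.
Start: joints at [-77.154, 17.945, 2.641, 74.691, 0, 82.002], TCP at [204.599, -537.411, 231.323] pointing down, gripper open.
Joint ranges: [-158.12, 158.12], [-49.38, 96.58], [-58.88, 72.47], [-126.05, 133.96], [-84.25, 85.87], [-180, 180]. Speed limits (degrees/s): [147.25, 147.25, 180, 180, 180, 180].

## Interface

Orientations are given as a 3x3 rotation matrix whose columns are the frame's x, y, z axes.
In Python, from station import bot, imaging gives the robot as it stands.
- The arm moves only by the shell command python3 -m inch 'ROWS' [FORCE]. ROWS is a JSON object of lists of equal length, an entry for each row: "travel": the shift along the tool's x, y, z scaled (see below), a list of three; "twist": the turn, a rotation vector about the tool's x, y, z scaled (see below), a list of three; "fingers": the closure, from -1 (fully open) to 1 (shut). In form: {"travel": [[dx, dy, dz], ...], "twist": [[ax, ay, az], ...], "fingers": [fingers, ...]}. A call has exactly 10 rows; each row shifts and turns the commanded pose from where the row before left it, along the tool's axes as they then stand; what a row does not reach is not made up. The controller multiplies each number of a shift by 50 mm and each number of a turn by 6 degrees. A row lasts 1/10 s, in which the tool goes at most 50 mm and 8.59 degrees, less where a joint would pass 70% of its speed; a pose out of reach is approached as far as the arm can. A call with a number of a shift or a turn outside -1 to 1 is refused whole. A call with a gripper value outside its range is refused whole. The fingers move at their own pace and stop on an object; FORCE is the grip in N (left out, the last holds). Time passes only in rows, so rows that do not move let the fingers close, or fill a call up. It gives the time, the measured TCP pose, the force, the opening and the grip force at its end, in the units of the state.
- bot.get_obs(): the state, without advancing time (a new reading comes with each control period).
- imaging.get_image(name): name is "scene" or "top" or "wrist"; returns a dict with "img" (420x560x3 uint8, blue, green, red), "intrinsics" (3x3 intrinsics, pixels), "extrinsics" (4x4, takes a point from camera to world coordinates). Camera axes: x right, y down, z forward; pixel columns grow to the right and rows downward; lengths in mm; the calibration is good to about 2 mm. A picture is of the moment at which its call begins. There is no depth.
- bot.sign_off(): hands the job in; it is judged then, once.
Trained networks look in a picture, given as the dict that the camera call returned (one of the last four; its "shot" number tells which), for a name from the list of things; names that differ only in an ending like _2 or _b are one class to them, and where a whole thing is asked for, a point or a joint stands for the part that bears it (a point fixed in the world has none). Each returns a list of dicts, best first, with "p" (0 to 1); they miss things now and then, are a little off and sometimes report something else, mostly with a low value. They report only what shows in the picture. A call takes as long as a camera call. They do not tell look-alikes from the thing itself.
- imaging.spot_in(picture, label): "at" ([column, row] in pixels, amid what is visible of it).
The state is a dict: "time": time; "joints": joint angles; "joint_vel": joint speeds; "effort": joint torques, N m; "tool_pos": TCP position; "eef_rot": TCP orientation; "force": force on the tool from outside, world axes, zero at the start; "ft_torque": the same for the moment, N m; "opening": finger opening in mm; "finger_force": force on a finger pad.
Only numpy, scipy, OpenCV 4.12 (cv2) and the standard library are available. Lean on these libraries where they do the work, as an engineer would, in place of code of your own. Each camera call takes 0.05 s, during which the arm holds its last target. There are 200 camera calls.

## Working session

There is one attempt and no reset: what is moved stays moved. The work goes in short steps, Python scripts to look and compute and a shell command to move; the robot and the scene stay as the last step left them, time stands still between calls to the robot, and variables do not carry over. Pictures are saved under pics/ and viewed, at most 10 in all, crops included, and the job is handed in when it is done.

```bash
mkdir -p pics; ls; cat > h.py <<'E'
import numpy as np, cv2
from station import bot, imaging
def pix2plane(im,uv,z):
    K=np.array(im["intrinsics"]);T=np.array(im["extrinsics"])
    d=T[:3,:3]@np.linalg.solve(K,[uv[0],uv[1],1.]);o=T[:3,3]
    return o+d*(z-o[2])/d[2]
def proj(im,p):
    K=np.array(im["intrinsics"]);T=np.array(im["extrinsics"])
    c=T[:3,:3].T@(np.array(p,float)-T[:3,3]);u=K@c;return u[:2]/u[2]
def tri(obs):
    A=np.zeros((3,3));b=np.zeros(3)
    for im,uv in obs:
        K=np.array(im["intrinsics"]);T=np.array(im["extrinsics"])
        d=T[:3,:3]@np.linalg.solve(K,[uv[0],uv[1],1.]);d/=np.linalg.norm(d)
        P=np.eye(3)-np.outer(d,d);A+=P;b+=P@T[:3,3]
    return np.linalg.solve(A,b)
E
python3 - <<'E'
from h import *
ims={n:imaging.get_image(n) for n in("scene","top","wrist")}
cv2.imwrite("pics/all.png",np.hstack([ims["scene"]["img"],ims["top"]["img"]])[:, :])
for n in ims: cv2.imwrite(f"pics/{n}.png",ims[n]["img"])
for n in ims: print(n,np.round(ims[n]["extrinsics"],3).tolist(),np.round(ims[n]["intrinsics"],1).tolist())
for l in["long_bar","short_bar","tray","long_pocket","short_pocket","release_post","pivot","post_on_stop","long_bar_mid","short_bar_mid","tensioner"]:
    for n in ims:
        try:r=imaging.spot_in(ims[n],l)
        except Exception as e:r=[];print(l,n,e)
        print(l,n,[([round(float(x)) for x in q["at"]],round(q["p"],2)) for q in r[:4]])
print({k:np.round(v,2).tolist() for k,v in bot.get_obs().items()})
E
```

```text
pics
scene [[-0.714, 0.6, -0.36, 900.218], [0.7, 0.604, -0.381, 374.665], [-0.011, -0.524, -0.851, 979.836], [0.0, 0.0, 0.0, 1.0]] [[405.1, 0.0, 277.7], [0.0, 405.1, 205.4], [0.0, 0.0, 1.0]]
top [[0.007, -0.984, 0.176, 334.938], [-1.0, -0.01, -0.017, 8.265], [0.018, -0.176, -0.984, 1191.321], [0.0, 0.0, 0.0, 1.0]] [[500.3, 0.0, 282.8], [0.0, 500.3, 200.1], [0.0, 0.0, 1.0]]
wrist [[0.357, -0.894, -0.27, 273.28], [-0.934, -0.342, -0.102, -511.095], [-0.001, 0.289, -0.957, 373.529], [0.0, 0.0, 0.0, 1.0]] [[290.9, 0.0, 281.7], [0.0, 290.9, 208.3], [0.0, 0.0, 1.0]]
long_bar scene [([189, 174], 0.58)]
long_bar top [([408, 176], 0.58)]
long_bar wrist []
short_bar scene [([384, 309], 0.71), ([224, 129], 0.7), ([191, 143], 0.52), ([240, 151], 0.46)]
short_bar top [([437, 263], 0.9), ([396, 250], 0.88), ([448, 208], 0.62)]
short_bar wrist []
tray scene [([409, 226], 0.62)]
tray top [([170, 315], 0.91), ([297, 202], 0.59)]
tray wrist []
long_pocket scene [([415, 227], 0.57)]
long_pocket top [([171, 319], 0.66), ([300, 205], 0.58)]
long_pocket wrist []
short_pocket scene [([417, 226], 0.9), ([26
[... 551 characters left out ...]
long_bar_mid wrist []
short_bar_mid scene [([238, 150], 0.75), ([197, 262], 0.62), ([188, 143], 0.57), ([229, 129], 0.52)]
short_bar_mid top [([398, 249], 0.9), ([451, 211], 0.89), ([437, 261], 0.6)]
short_bar_mid wrist []
tensioner scene [([387, 306], 0.62)]
tensioner top [([124, 186], 0.97)]
tensioner wrist []
{'time': 1.8, 'joints': [-77.16, 17.95, 2.64, 74.69, -0.0, 82.0], 'joint_vel': [-0.0, -0.02, 0.06, -0.02, 0.07, 0.01], 'effort': [0.0, -48.05, 29.88, 0.0, -0.0, -0.0], 'tool_pos': [204.59, -537.42, 231.31], 'eef_rot': [[0.93, 0.36, -0.0], [0.36, -0.93, -0.0], [-0.0, 0.0, -1.0]], 'force': [-0.11, -0.02, -0.56], 'ft_torque': [-0.03, -0.01, -0.03], 'finger_force': 0.0, 'opening': 85.49}
```

View pics/top.png

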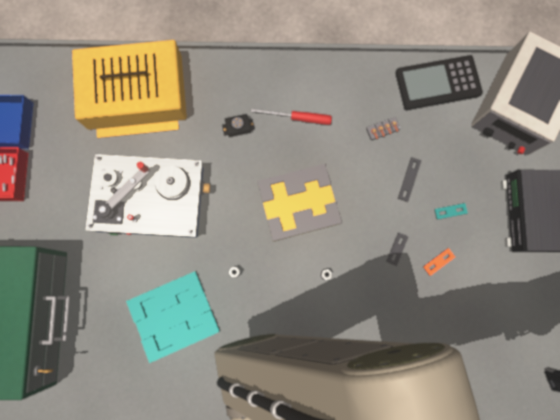

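View pics/scene.png

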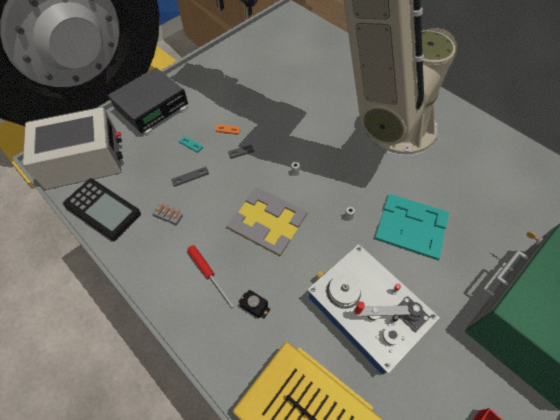

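```bash
cat > m.py <<'E'
from h import *
S={n:cv2.imread(f"pics/{n}.png") for n in("scene","top")}
c=lambda im,x,y,w,h,k:cv2.resize(im[y:y+h,x:x+w],None,fx=k,fy=k,interpolation=cv2.INTER_CUBIC)
a=c(S["top"],375,145,100,130,3);b=c(S["top"],80,145,135,98,3)
d=c(S["scene"],165,115,100,80,3.9);e=c(S["scene"],305,240,140,130,2.9)
out=np.zeros((600,800,3),np.uint8)
for q,x,y in((a,0,0),(b,395,0)): out[y:y+q.shape[0],x:x+q.shape[1]]=q
d=cv2.resize(d,(260,208));e=cv2.resize(e,(323,300))
out[392:600,0:260]=d;out[300:600,395:718]=e
cv2.imwrite("pics/crop1.png",out)
E
python3 m.py
```

```text
(no output)
```

View pics/crop1.png

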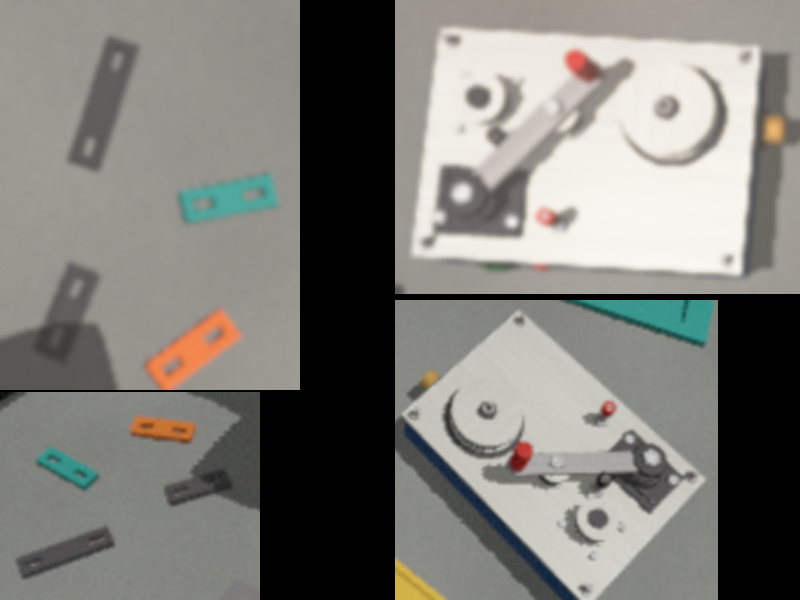

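```bash
cat > fit.py <<'E'
from h import *
from scipy.optimize import minimize
def cal(n):
    E={'scene':([[-0.714,0.6,-0.36,900.218],[0.7,0.604,-0.381,374.665],[-0.011,-0.524,-0.851,979.836],[0,0,0,1]],[[405.1,0,277.7],[0,405.1,205.4],[0,0,1]]),
    'top':([[0.007,-0.984,0.176,334.938],[-1,-0.01,-0.017,8.265],[0.018,-0.176,-0.984,1191.321],[0,0,0,1]],[[500.3,0,282.8],[0,500.3,200.1],[0,0,1]])}[n]
    return dict(extrinsics=E[0],intrinsics=E[1],img=cv2.imread(f"pics/{n}.png"))
def fit_tray(im,win,p0,z=4):
    x0,y0,x1,y1=win
    hsv=cv2.cvtColor(im["img"],cv2.COLOR_BGR2HSV)
    m=cv2.inRange(hsv,(18,110,60),(36,255,255))
    k=4;m=m[y0:y1,x0:x1];m=(cv2.resize(m,None,fx=k,fy=k,interpolation=cv2.INTER_CUBIC)>127).astype(np.uint8)
    rects=[(0,40,118,34),(0,-40,84,34),(0,0,44,170)]
    def rend(p):
        r=np.zeros_like(m);c,s=np.cos(p[2]),np.sin(p[2])
        for cx,cy,w,h in rects:
            q=[proj(im,[p[0]+c*a-s*b,p[1]+s*a+c*b,z]) for a,b in((cx-w/2,cy-h/2),(cx+w/2,cy-h/2),(cx+w/2,cy+h/2),(cx-w/2,cy+h/2))]
            q=[((u-x0+.5)*k-.5,(v-y0+.5)*k-.5) for u,v in q]
            cv2.fillPoly(r,[np.round(np.array(q)*16).astype(np.int32)],1,shift=4)
        return r
    f=lambda p:-(rend(p)&m).sum()/max(1,(rend(p)|m).sum())
    best=None
    for a in p0[2]:
        r=minimize(f,[p0[0],p0[1],a],method="Nelder-Mead",options=dict(initial_simplex=np.array([p0[0],p0[1],a])+np.array([[0,0,0],[15,0,0],[0,15,0],[0,0,.2]])))
        if best is None or r.fun<best.fun:best=r
    return best.x,best.fun
if __name__=="__main__":
    t,s=cal("top"),cal("scene")
    A=np.deg2rad(np.arange(-180,180,20))
    p=pix2plane(t,(300,202),4);print("tray guess",p)
    print("top",fit_tray(t,(250,155,350,250),(p[0],p[1],A)))
    print("scene",fit_tray(s,(215,180,320,260),(p[0],p[1],A)))
    for nm,cs,sc in(("long",[(109,36),(140,46),(101,171),(67,161)],(190,176.5)),("short",[(70,263),(101,275),(67,363),(34,350)],(241,151.5))):
        q=np.array([pix2plane(t,(375+x/3,145+y/3),8)[:2] for x,y in cs])
        d=(q[0]+q[1]-q[2]-q[3])/2
        c=np.mean(np.array(cs),0);uv=(375+c[0]/3,145+c[1]/3)
        print(nm,q.mean(0),"len",np.linalg.norm(d),"wid",np.linalg.norm(q[0]-q[1]),"dir",np.degrees(np.arctan2(d[1],d[0])),"tri",tri([(t,uv),(s,sc)]))
    f=lambda x,y:(305+(x-395)/2.307,240+(y-300)/2.307)
    g=lambda x,y:(80+(x-395)/3,145+y/3)
    for nm,a,b in(("post_top",g(575,62),f(524,447)),("pivotcap",g(462,193),f(653,456)),("stop",g(544,214),f(609,408)),
       ("pulley",g(666,106),f(488,409)),("c1",g(760,47),f(404,412)),("c2",g(413,255),f(704,478)),("c3",g(743,273),f(519,312)),("c4",g(441,28),f(585,597))):
        print(nm,tri([(t,a),(s,b)]).round(1))
E
python3 fit.py
```

```text
tray guess [543.07513978 -53.77343869   4.        ]
top (array([ 591.97545985, -166.64495218,   -1.06991392]), np.float64(0.0))
scene (array([660.11217682, -83.95862388,  -2.91443216]), np.float64(0.0))
long [ 601.04573841 -320.92012528] len 110.48826381564247 wid 26.41246769333073 dir -19.54205456007383 tri [ 6.01307971e+02 -3.21618230e+02  5.93864359e-01]
short [ 431.17478123 -285.60816133] len 75.5659424409895 wid 26.14442121510369 dir -23.4981669881435 tri [ 430.38826616 -285.70377025    0.69373211]
post_top [593.4 297.  145.5]
pivotcap [502.6 383.2 112.5]
stop [489.3 325.5 103.4]
pulley [571.8 242.1  97.3]
c1 [624.6 179.2  68.5]
c2 [463.  432.2  64.9]
c3 [451.1 187.3  60.7]
c4 [636.2 418.7  76.3]fit.py:20: RuntimeWarning: overflow encountered in scalar negative
  f=lambda p:-(rend(p)&m).sum()/max(1,(rend(p)|m).sum())
```

```bash
sed -i 's/-(rend(p)&m).sum()\//-float((rend(p)\&m).sum())\//' fit.py; python3 fit.py | grep -v uess | head -2
python3 -m inch '{"travel":[[0.9,-0.12,0.05],[0.9,-0.12,0.05],[0.9,-0.12,0.05],[0.9,-0.12,0.05],[0.9,-0.12,0.05],[0.9,-0.12,0.1],[0.9,-0.12,0.2],[0.9,-0.12,0.2],[0.9,-0.12,0.2],[0.85,-0.12,0.2]],"twist":[[0,0,0],[0,0,0],[0,0,0],[0,0,0],[0,0,0],[0,0,0],[0,0,0],[0,0,0],[0,0,0],[0,0,0]],"fingers":[-1,-1,-1,-1,-1,-1,-1,-1,-1,-1]}' 40
python3 -m inch '{"travel":[[0,0,0.05],[0,0,0.05],[0,0,0.05],[0,0,0.05],[0,0,0.05],[0,0,0.05],[0,0,0.05],[0,0,0.05],[0,0,0.05],[0,0,0.05]],"twist":[[0,0,-1],[0,0,-1],[0,0,-1],[0,0,-1],[0,0,-1],[0,0,-1],[0,0,-1],[0,0,-1],[0,0,-1],[0,0,-1]],"fingers":[-1,-1,-1,-1,-1,-1,-1,-1,-1,-1]}'
```

```text
top (array([ 5.44493004e+02, -5.04498872e+01,  2.69217546e-01]), np.float64(-0.9548339765876687))
scene (array([ 5.39892694e+02, -5.03109441e+01,  2.64719216e-01]), np.float64(-0.9199009476641745))
time: 2.8
tool_pos: [603.2, -320.9, 173.4]
eef_rot: [[0.934, 0.356, 0.0], [0.356, -0.934, -0.0], [0.0, 0.0, -1.0]]
force: [0.5, -0.7, 0.8]
opening: 85.8
finger_force: 0.0
time: 3.8
tool_pos: [601.5, -322.1, 148.6]
eef_rot: [[0.155, 0.988, -0.0], [0.988, -0.155, -0.0], [-0.0, -0.0, -1.0]]
force: [0.2, -0.0, -0.5]
opening: 85.5
finger_force: 0.0
```

```bash
python3 -m inch '{"travel":[[0,0,0],[0,0,0],[0,0,0],[0,0,0],[0,0,0],[0,0,0],[0,0,0],[0,0,0],[0,0,0],[0,0,0]],"twist":[[0,0,-1],[0,0,-1],[0,0,-1],[0,0,-1],[0,0,-1],[0,0,-1],[0,0,-1],[0,0,-1],[0,0,-1],[0,0,-1]],"fingers":[-1,-1,-1,-1,-1,-1,-1,-1,-1,-1]}'
```

```text
time: 4.8
tool_pos: [601.5, -322.1, 148.7]
eef_rot: [[-0.778, 0.628, -0.0], [0.628, 0.778, 0.0], [0.0, -0.0, -1.0]]
force: [-0.5, 0.5, -0.5]
opening: 85.2
finger_force: 0.0
```

```bash
cat > bar.py <<'E'
from h import *
import sys
# dark bar fit in the wrist picture: name, guess px taken from projection
def bar(im,guess,L,z=8,save=None):
    g=cv2.cvtColor(im["img"],cv2.COLOR_BGR2GRAY)
    u,v=proj(im,[*guess,z]); 
    R=90;x0,y0=max(0,int(u)-R),max(0,int(v)-R);c=g[y0:y0+2*R,x0:x0+2*R]
    t,m=cv2.threshold(cv2.GaussianBlur(c,(3,3),0),0,255,cv2.THRESH_BINARY_INV+cv2.THRESH_OTSU)
    n,lab,st,ce=cv2.connectedComponentsWithStats(m)
    i=min(range(1,n),key=lambda i:np.hypot(ce[i][0]+x0-u,ce[i][1]+y0-v) if 300<st[i][4]<9000 else 1e9)
    cn=max(cv2.findContours((lab==i).astype(np.uint8),cv2.RETR_EXTERNAL,cv2.CHAIN_APPROX_NONE)[0],key=len)[:,0]+[x0,y0]
    w=np.array([pix2plane(im,p,z)[:2] for p in cn],np.float32)
    r=cv2.minAreaRect(w);b=cv2.boxPoints(r)
    e=max((b[1]-b[0],b[2]-b[1]),key=np.linalg.norm)
    if save:
        o=im["img"].copy();cv2.drawContours(o,[cn.reshape(-1,1,2).astype(np.int32)],-1,(0,255,0),1);cv2.imwrite(save,o)
    print("thr",t,"centre",np.round(r[0],1),"size",np.round(r[1],1),"yaw",round(float(np.degrees(np.arctan2(e[1],e[0])))%180,1),"px",cn.mean(0).round(1))
    return np.array(r[0])
E
python3 -m inch '{"travel":[[0,0,0],[0,0,0],[0,0,0],[0,0,0],[0,0,0],[0,0,0],[0,0,0],[0,0,0],[0,0,0],[0,0,0]],"twist":[[0,0,-0.8],[0,0,-0.8],[0,0,-0.8],[0,0,-0.8],[0,0,0],[0,0,0],[0,0,0],[0,0,0],[0,0,0],[0,0,0]],"fingers":[-1,-1,-1,-1,-1,-1,-1,-1,-1,-1]}'
python3 - <<'E'
from bar import *
im=imaging.get_image("wrist"); bar(im,(601,-321),110,8,"pics/w1.png")
print([(q["at"],q["p"]) for q in imaging.spot_in(im,"long_bar_mid")], np.round(im["extrinsics"],2).tolist())
o=bot.get_obs();print(o["tool_pos"],o["eef_rot"],o["joints"])
E
```

```text
time: 5.8
tool_pos: [601.5, -322.1, 148.8]
eef_rot: [[-0.94, 0.342, 0.0], [0.342, 0.94, -0.0], [-0.0, -0.0, -1.0]]
force: [0.5, -0.3, -0.6]
opening: 85.4
finger_force: 0.0
thr 126.0 centre [ 598.  -350.3] size [143.6 186.9] yaw 160.1 px [253.8 191.6]
[([282.5, 192.6], 0.56)] [[0.34, 0.9, 0.27, 532.07], [0.94, -0.33, -0.1, -297.09], [-0.0, 0.29, -0.96, 291.83], [0.0, 0.0, 0.0, 1.0]]
[ 601.4828747  -322.11985398  148.81928323] [[-9.39904195e-01  3.41438282e-01  5.46071633e-05]
 [ 3.41438275e-01  9.39904194e-01 -1.04844201e-04]
 [-8.71233256e-05 -7.98985288e-05 -9.99999993e-01]] [-3.49029447e+01  3.17738249e+01  1.22466586e+01  7.04668305e+01
 -3.13634349e-03 -1.49384187e+01]
```

View pics/w1.png

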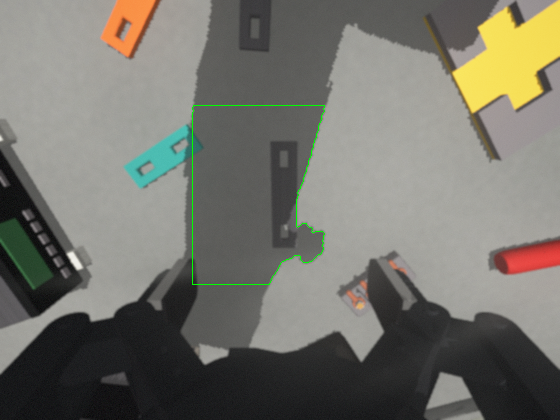

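```bash
sed -i 's/def bar(im,guess,L,z=8,save=None):/def bar(im,guess,L,z=8,save=None,T=None):/; s/    n,lab,st/    if T: m=(c<T).astype(np.uint8)*255\n    n,lab,st/' bar.py
python3 - <<'E'
from bar import *
from fit import cal
im=imaging.get_image("wrist")
np.save("w1.npy",im)
g=cv2.cvtColor(im["img"],cv2.COLOR_BGR2GRAY);print(g[170,262:308:2])
q=np.array([pix2plane(im,p,8)[:2] for p in((272,142),(297,141),(298,246),(273,247))]);d=(q[0]+q[1]-q[2]-q[3])/2
print(q.mean(0),np.linalg.norm(d),np.degrees(np.arctan2(d[1],d[0])))
for T in(60,70): bar(im,(601,-322),110,8,None,T)
t=cal("top");print(tri([(t,(409.75,179.5)),(im,(285,194))]))
E
```

```text
[ 93  94  93  93  83  64  63  62  62  63  62  61  62  62  64  64  64  69
  93  97  97  96 115]
[ 602.67890801 -319.16683984] 108.91422408535513 160.80586114467533
thr 126.0 centre [ 549.2 -311.2] size [0. 0.] yaw 0.0 px [274. 143.]
thr 126.0 centre [ 602.1 -320.6] size [ 24.5 107.9] yaw 160.1 px [282.7 196.9]
[ 597.44531905 -317.32700663   20.20861006]
```

```bash
python3 -m inch '{"travel":[[0,0.04,0.5],[0,0,0.5],[0,0,0.5],[0,0,0.5],[0,0,0.5],[0,0,0.3],[0,0,0.13],[0,0,0],[0,0,0],[0,0,0]],"twist":[[0,0,-0.07],[0,0,0],[0,0,0],[0,0,0],[0,0,0],[0,0,0],[0,0,0],[0,0,0],[0,0,0],[0,0,0]],"fingers":[-0.3,-0.3,-0.3,-0.3,-0.3,-0.3,-0.3,1,1,1]}' 50
python3 -m inch '{"travel":[[0,0,0],[0,0,0],[0,0,0],[0,0,0],[0,0,-0.2],[0,0,-0.4],[0,0,-0.5],[0,0,-0.5],[0,0,0],[0,0,0]],"twist":[[0,0,0],[0,0,0],[0,0,0],[0,0,0],[0,0,0],[0,0,0],[0,0,0],[0,0,0],[0,0,0],[0,0,0]],"fingers":[1,1,1,1,1,1,1,1,1,1]}' 50
```

```text
time: 6.95
tool_pos: [603.1, -320.9, 4.0]
eef_rot: [[-0.942, 0.334, 0.002], [0.334, 0.942, -0.002], [-0.003, -0.001, -1.0]]
force: [0.5, -0.2, -0.4]
opening: 23.8
finger_force: 49.1
time: 7.95
tool_pos: [602.4, -320.4, 82.8]
eef_rot: [[-0.942, 0.334, 0.001], [0.334, 0.942, -0.001], [-0.001, -0.0, -1.0]]
force: [-0.3, 0.1, -2.5]
opening: 23.7
finger_force: 49.2
```

```bash
python3 -m inch '{"travel":[[0.34,0.53,-0.2],[0.34,0.53,-0.2],[0.34,0.53,-0.2],[0.34,0.53,-0.2],[0.34,0.53,-0.2],[0.34,0.53,0],[0.34,0.53,0],[0.34,0.53,0],[0.34,0.53,0],[0.34,0.53,0]],"twist":[[0,0,0],[0,0,0],[0,0,0],[0,0,0],[0,0,0],[0,0,0],[0,0,0],[0,0,0],[0,0,0],[0,0,0]],"fingers":[1,1,1,1,1,1,1,1,1,1]}' 50
python3 -m inch '{"travel":[[0,0,0],[0,0,0],[0,0,0],[0,0,0],[0,0,0],[0,0,0],[0,0,0],[0,0,0],[0,0,0],[0,0,0]],"twist":[[0,0,-0.8],[0,0,-0.8],[0,0,-0.8],[0,0,-0.8],[0,0,-0.8],[0,0,-0.8],[0,0,-0.8],[0,0,-0.2],[0,0,0],[0,0,0]],"fingers":[1,1,1,1,1,1,1,1,1,1]}' 50
python3 - <<'E'
from fit import *
im=imaging.get_image("wrist");cv2.imwrite("pics/w2.png",im["img"]);np.save("w2.npy",im)
t=imaging.get_image("top");cv2.imwrite("pics/t2.png",t["img"])
o=bot.get_obs();print(o["tool_pos"],o["joints"],proj(im,(542,-50,4)))
E
```

```text
time: 8.95
tool_pos: [528.8, -12.2, 130.6]
eef_rot: [[-0.942, 0.335, -0.003], [0.335, 0.942, 0.001], [0.003, -0.001, -1.0]]
force: [0.2, 0.3, -0.5]
opening: 23.7
finger_force: 49.3
time: 9.95
tool_pos: [530.1, -13.6, 131.6]
eef_rot: [[-0.965, -0.262, -0.001], [-0.262, 0.965, 0.0], [0.001, 0.0, -1.0]]
force: [-0.0, -0.2, -1.1]
opening: 23.7
finger_force: 49.3
[530.34954417 -13.6332454  131.98239641] [-1.01420641e+01  1.60302451e+01 -1.43083570e+01  5.96904309e+01
 -5.96445023e-03 -2.53551880e+01] [242.20024784 202.35588642]
```

View pics/w2.png

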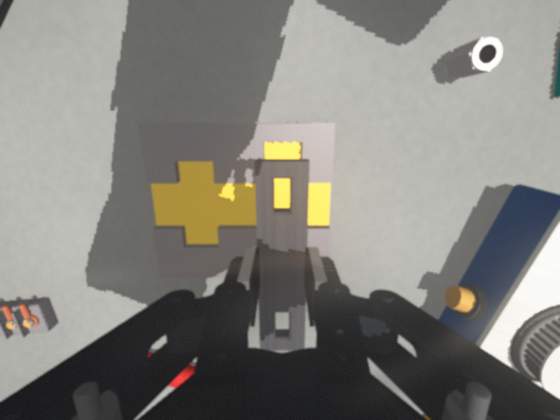

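```bash
python3 - <<'E'
from fit import *
im=np.load("w2.npy",allow_pickle=True).item()
P=lambda u,v,z:pix2plane(im,(u,v),z)[:2]
g=cv2.cvtColor(im["img"],cv2.COLOR_BGR2GRAY);hsv=cv2.cvtColor(im["img"],cv2.COLOR_BGR2HSV)
y=cv2.inRange(hsv,(18,100,40),(36,255,255))
rle=lambda a:[(int(i)) for i in np.flatnonzero(np.diff((a>0).astype(int)))+.5]
for r in(165,175,190,205,220,235): print("row",r,rle(y[r]))
for c in(185,200,212,270,283,297,320): print("col",c,rle(y[:,c]))
tl,tr=P(140.5,124,13),P(334.5,123,13)
print("topedge",tl,tr,np.linalg.norm(tl-tr))
d=(tr-tl)/np.linalg.norm(tr-tl);print("yaw of -y..+y edge",np.degrees(np.arctan2(d[1],d[0]))-90)
n=np.array([d[1],-d[0]]) ; mid=(tl+tr)/2
for s in(1,-1): print("centre",mid+s*75*n)
for r in(-1.0,):
  print("pocket short left-far/right-near", P(179,203,4),P(217,203,13), "far/near",P(198,161,4),P(198,245,13))
  print("long far",P(283,143,4), "left(13)/right",P(265,150,13),P(301,150,4))
s2=[np.array(q) for q in ()]
o=bot.get_obs();T=o["tool_pos"];R=np.array(o["eef_rot"])
# held bar top plane: underside = TCP-3.3
zt=T[2]-3.3+8
q=np.array([P(*p,zt) for p in((257,159),(309,159),(304,351),(260,351))]);print("bar",q.round(1),((q[0]+q[1]+q[2]+q[3])/4),"tcp",T)
a=q[0]+q[1]-q[2]-q[3];print("bar yaw",np.degrees(np.arctan2(a[1],a[0])),np.linalg.norm(a)/2,"tool yaw",np.degrees(np.arctan2(R[1,0],R[0,0])))
E
```

```text
row 165 [177, 212]
row 175 [178, 213]
row 190 [151, 255, 272, 290, 307, 329]
row 205 [153, 255, 272, 290, 307, 329]
row 220 [155, 255, 306, 328]
row 235 [184, 217]
col 185 [160, 236]
col 200 [160, 244]
col 212 [161, 244]
col 270 [141, 159]
col 283 [141, 159, 177, 208]
col 297 [141, 159]
col 320 [182, 225]
topedge [ 493.79857181 -150.0556137 ] [448.93773998  11.44639126] 167.6168005855933
yaw of -y..+y edge 15.523835584451547
centre [543.6320956  -49.23166879]
centre [399.10421618 -89.37755364]
pocket short left-far/right-near [ 558.6906264  -108.80317888] [546.04139507 -72.0197884 ] far/near [513.9756781  -98.46814428] [592.75979287 -81.3649971 ]
long far [477.53476061 -26.78515857] left(13)/right [486.96475935 -40.78125156] [479.25163457  -9.20783247]
bar [[478.8 -39.7]
 [472.4 -16.1]
 [579.4  13.2]
 [586.1 -11.5]] [529.16982213 -13.53439253] tcp [530.34954417 -13.6332454  131.98239641]
bar yaw -164.98652922214686 110.98198783936097 tool yaw -164.78687282640544
```

```bash
python3 -m inch '{"travel":[[-0.08,0.02,0.3],[0,0,0.4],[0,0,0.4],[0,0,0.4],[0,0,0.3],[0,0,0.2],[0,0,0.15],[0,0,0.1],[0,0,0],[0,0,0]],"twist":[[0,0,-0.03],[0,0,0],[0,0,0],[0,0,0],[0,0,0],[0,0,0],[0,0,0],[0,0,0],[0,0,0],[0,0,0]],"fingers":[1,1,1,1,1,1,1,1,1,1]}' 50
python3 - <<'E'
from h import *
im=imaging.get_image("wrist");cv2.imwrite("pics/w3.png",im["img"][60:420])
o=bot.get_obs();print(o["tool_pos"],o["force"])
E
```

```text
time: 11.05
tool_pos: [534.6, -11.7, 20.3]
eef_rot: [[-0.964, -0.266, 0.001], [-0.266, 0.964, -0.0], [-0.001, -0.0, -1.0]]
force: [0.0, 1.1, -0.7]
opening: 23.6
finger_force: 49.3
[534.69623585 -11.73004212  20.38944559] [ 0.17821869  0.68444667 -2.25421246]
```

View pics/w3.png

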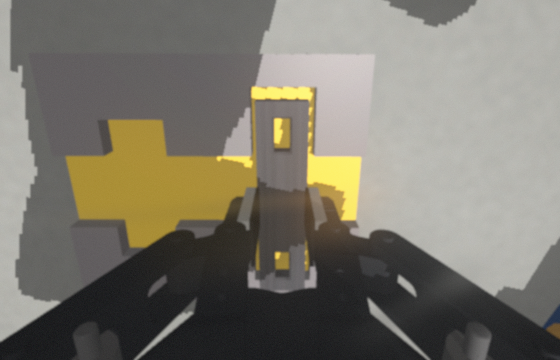

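```bash
python3 -m inch '{"travel":[[0,0,0.08],[0,0,0.06],[0,0,0.04],[0,0,0.03],[0,0,0.02],[0,0,0.02],[0,0,0.02],[0,0,0],[0,0,0],[0,0,0]],"twist":[[0,0,0],[0,0,0],[0,0,0],[0,0,0],[0,0,0],[0,0,0],[0,0,0],[0,0,0],[0,0,0],[0,0,0]],"fingers":[1,1,1,1,1,1,1,1,1,1]}' 50
```

```text
time: 12.1
tool_pos: [534.1, -11.6, 7.7]
eef_rot: [[-0.964, -0.266, 0.001], [-0.266, 0.964, -0.0], [-0.0, -0.0, -1.0]]
force: [-4.9, 0.7, 12.0]
opening: 23.8
finger_force: 50.8
```

```bash
python3 -m inch '{"travel":[[0,0,0],[0,0,0],[0,0,0],[0,0,-0.1],[0,0,-0.2],[0,0,-0.4],[0,0,-0.5],[0,0,-0.5],[0,0,-0.5],[0,0,-0.5]],"twist":[[0,0,0],[0,0,0],[0,0,0],[0,0,0],[0,0,0],[0,0,0],[0,0,0.4],[0,0,1],[0,0,1],[0,0,1]],"fingers":[0.2,0,-0.1,-0.1,-0.1,-0.1,-0.1,-0.1,-0.1,-0.1]}' 50
python3 - <<'E'
from h import *
im=imaging.get_image("wrist");cv2.imwrite("pics/w4.png",im["img"])
o=bot.get_obs();T=o["tool_pos"];R=np.array(o["eef_rot"]);print(T,"yaw",np.degrees(np.arctan2(R[1,0],R[0,0])))
d=R.T@(np.array([431,-285.6,T[2]])-T)/50;print("units to short",d)
E
```

```text
time: 13.1
tool_pos: [534.2, -11.6, 143.2]
eef_rot: [[-0.996, 0.091, 0.001], [0.091, 0.996, -0.0], [-0.001, -0.0, -1.0]]
force: [-0.0, -1.0, -0.4]
opening: 47.1
finger_force: 0.0
[536.52524457 -11.96639885 147.52602193] yaw 174.56605314130783
units to short [ 1.58272779 -5.64794486 -0.00784843]
```

View pics/w4.png

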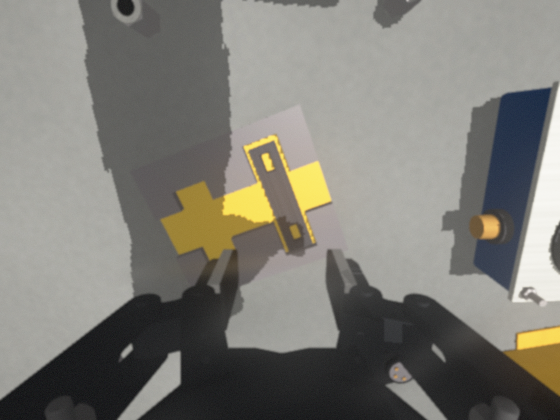

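```bash
python3 -m inch '{"travel":[[0.16,-0.56,0],[0.16,-0.56,0],[0.16,-0.56,0],[0.16,-0.56,0],[0.16,-0.56,0],[0.16,-0.57,0],[0.16,-0.57,0],[0.16,-0.57,0],[0.16,-0.57,0],[0.16,-0.57,0]],"twist":[[0,0,0],[0,0,0],[0,0,0],[0,0,0],[0,0,0],[0,0,0],[0,0,0],[0,0,0],[0,0,0],[0,0,0]],"fingers":[-0.3,-0.3,-0.3,-0.3,-0.3,-0.3,-0.3,-0.3,-0.3,-0.3]}' 50
python3 -m inch '{"travel":[[0,0,0],[0,0,0],[0,0,0],[0,0,0],[0,0,0],[0,0,0],[0,0,0],[0,0,0],[0,0,0],[0,0,0]],"twist":[[0,0,0.8],[0,0,0.8],[0,0,0.8],[0,0,0.6],[0,0,0],[0,0,0],[0,0,0],[0,0,0],[0,0,0],[0,0,0]],"fingers":[-0.3,-0.3,-0.3,-0.3,-0.3,-0.3,-0.3,-0.3,-0.3,-0.3]}' 50
python3 - <<'E'
from bar import *
im=imaging.get_image("wrist");np.save("w5.npy",im);cv2.imwrite("pics/w5.png",im["img"])
o=bot.get_obs();T=o["tool_pos"];R=np.array(o["eef_rot"]);print(T,"yaw",np.degrees(np.arctan2(R[1,0],R[0,0])))
for t in(50,60,70,80):
    try: bar(im,(431,-285.6),76,8,None,t)
    except Exception as e: print(e)
E
```

```text
time: 14.15
tool_pos: [429.6, -287.4, 142.1]
eef_rot: [[-0.996, 0.086, 0.001], [0.086, 0.996, -0.001], [-0.001, -0.001, -1.0]]
force: [0.8, -0.0, 0.6]
opening: 55.3
finger_force: 0.0
time: 15.15
tool_pos: [430.0, -286.1, 141.3]
eef_rot: [[-0.921, 0.39, -0.0], [0.39, 0.921, -0.0], [0.0, -0.0, -1.0]]
force: [0.5, 0.8, 0.2]
opening: 55.5
finger_force: 0.0
[ 430.03322243 -286.12882081  141.28722435] yaw 157.05563702915143
thr 133.0 centre [ 460.5 -363.1] size [1.1 0. ] yaw 153.9 px [225.  252.5]
thr 133.0 centre [ 396.8 -275. ] size [0. 0.] yaw 0.0 px [279. 163.]
thr 133.0 centre [ 431.8 -284.2] size [24.3 75.3] yaw 156.6 px [284.3 197.3]
thr 133.0 centre [ 432.1 -284.5] size [25.9 76.6] yaw 156.1 px [284.3 197.6]
```

View pics/w5.png

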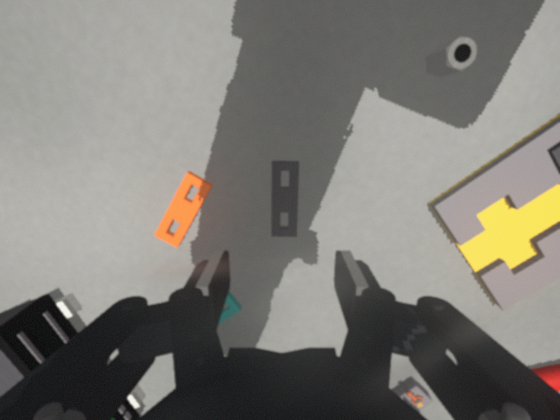

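```bash
python3 -m inch '{"travel":[[-0.02,0.04,0.5],[0,0,0.5],[0,0,0.5],[0,0,0.5],[0,0,0.4],[0,0,0.25],[0,0,0.12],[0,0,0],[0,0,0],[0,0,0]],"twist":[[0,0,0.08],[0,0,0],[0,0,0],[0,0,0],[0,0,0],[0,0,0],[0,0,0],[0,0,0],[0,0,0],[0,0,0]],"fingers":[-0.3,-0.3,-0.3,-0.3,-0.3,-0.3,-0.3,-0.3,1,1]}' 50
python3 -m inch '{"travel":[[0,0,0],[0,0,0],[0,0,0],[0,0,0],[0,0,-0.2],[0,0,-0.5],[0,0,-0.6],[0,0,-0.6],[0,0,-0.6],[0,0,0]],"twist":[[0,0,0],[0,0,0],[0,0,0],[0,0,0],[0,0,0],[0,0,0],[0,0,0],[0,0,0],[0,0,0],[0,0,0]],"fingers":[1,1,1,1,1,1,1,1,1,1]}' 50
python3 - <<'E'
from h import *
o=bot.get_obs();T=o["tool_pos"];R=np.array(o["eef_rot"]);print(T,"yaw",np.degrees(np.arctan2(R[1,0],R[0,0])),o["opening"])
d=R.T@(np.array([543.8+10.6,-50.1-38.6,T[2]])-T)/50;print("units to short pocket",d)
E
```

```text
time: 16.2
tool_pos: [432.5, -285.3, 3.8]
eef_rot: [[-0.918, 0.398, 0.001], [0.398, 0.918, -0.001], [-0.002, -0.001, -1.0]]
force: [0.7, 0.7, 1.5]
opening: 27.3
finger_force: 1.3
time: 17.2
tool_pos: [434.0, -286.6, 132.7]
eef_rot: [[-0.918, 0.398, 0.006], [0.398, 0.918, -0.006], [-0.008, -0.003, -1.0]]
force: [0.9, -0.7, -0.6]
opening: 23.9
finger_force: 49.2
[ 433.95438886 -286.637491    132.71322707] yaw 156.57192825615738 23.90256330942046
units to short pocket [-0.63631306  4.59016441 -0.00738705]
```

```bash
python3 -m inch '{"travel":[[-0.08,0.57,0],[-0.08,0.57,0],[-0.08,0.57,0],[-0.08,0.57,0],[-0.08,0.57,0],[-0.08,0.57,0],[-0.08,0.57,0],[-0.08,0.57,0],[0,0,0],[0,0,0]],"twist":[[0,0,0],[0,0,0],[0,0,0],[0,0,0],[0,0,0],[0,0,0],[0,0,0],[0,0,0],[0,0,-0.6],[0,0,-0.9]],"fingers":[1,1,1,1,1,1,1,1,1,1]}' 50
python3 -m inch '{"travel":[[0,0,0.2],[0,0,0.2],[0,0,0.2],[0,0,0.2],[0,0,0.1],[0,0,0.1],[0,0,0],[0,0,0],[0,0,0],[0,0,0]],"twist":[[0,0,-1],[0,0,-1],[0,0,-1],[0,0,-1],[0,0,-1],[0,0,0],[0,0,0],[0,0,0],[0,0,0],[0,0,0]],"fingers":[1,1,1,1,1,1,1,1,1,1]}' 50
python3 - <<'E'
from h import *
im=imaging.get_image("wrist");np.save("w6.npy",im);cv2.imwrite("pics/w6.png",im["img"])
o=bot.get_obs();T=o["tool_pos"];R=np.array(o["eef_rot"]);print(T,"yaw",np.degrees(np.arctan2(R[1,0],R[0,0])))
d=R.T@(np.array([543.8+10.6,-50.1-38.6,T[2]])-T)/50;print("units to short pocket",d)
E
```

```text
time: 18.2
tool_pos: [551.6, -87.0, 127.0]
eef_rot: [[-0.97, 0.244, -0.001], [0.244, 0.97, 0.0], [0.001, -0.0, -1.0]]
force: [-0.1, 0.6, -1.2]
opening: 23.7
finger_force: 49.3
time: 19.2
tool_pos: [552.1, -88.3, 78.2]
eef_rot: [[-0.963, -0.268, 0.001], [-0.268, 0.963, -0.0], [-0.001, -0.001, -1.0]]
force: [-1.4, -0.1, -0.6]
opening: 24.0
finger_force: 49.3
[552.02087932 -88.33266914  78.14480307] yaw -164.4648482180875
units to short pocket [-4.38764051e-02 -1.98221809e-02  3.28732845e-05]
```

View pics/w6.png

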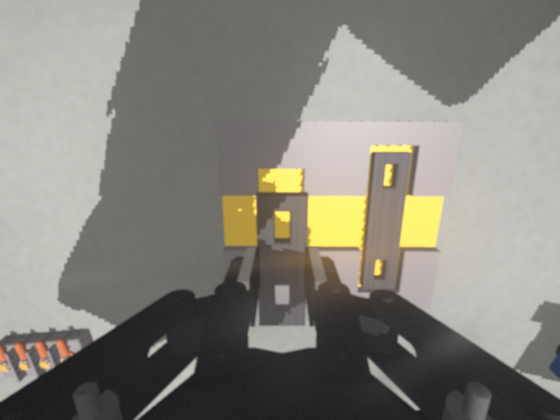

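```bash
python3 - <<'E'
from h import *
im=np.load("w6.npy",allow_pickle=True).item()
o=bot.get_obs();T=o["tool_pos"];R=np.array(o["eef_rot"])
P=lambda u,v,z:pix2plane(im,(u,v),z)
L=lambda p:np.round((R.T@(p-T))[:2],1)
z=T[2]+4.9
for p in((257,193),(308,193),(260,324),(305,324)):print("bar",L(P(*p,z)))
print("pocket far edge",L(P(280,168.5,4)),"left",L(P(258,180,4)),"right",L(P(303,180,4)),"chan",L(P(330,195.5,4)),L(P(330,248,13)),L(P(330,248,4)))
E
```

```text
bar [ 39.8 -12.2]
bar [39.8 12.7]
bar [-36.2 -12.3]
bar [-36.2  13. ]
pocket far edge [39.2 -1.5] left [ 30.5 -18.2] right [30.5 15.9] chan [18.4 37. ] [-21.5  37.5] [-25.6  39.1]
```

```bash
python3 -m inch '{"travel":[[-0.09,-0.03,0],[0,0,0.2],[0,0,0.3],[0,0,0.3],[0,0,0.2],[0,0,0.1],[0,0,0.06],[0,0,0],[0,0,0],[0,0,0]],"twist":[[0,0,0],[0,0,0],[0,0,0],[0,0,0],[0,0,0],[0,0,0],[0,0,0],[0,0,0],[0,0,0],[0,0,0]],"fingers":[1,1,1,1,1,1,1,1,1,1]}' 50
python3 - <<'E'
from h import *
im=imaging.get_image("wrist");cv2.imwrite("pics/w7.png",im["img"][80:380,150:420])
E
```

```text
time: 20.25
tool_pos: [557.0, -88.7, 20.4]
eef_rot: [[-0.963, -0.268, 0.001], [-0.268, 0.963, -0.0], [-0.001, -0.001, -1.0]]
force: [-0.1, -0.4, -0.1]
opening: 23.7
finger_force: 49.3
```

View pics/w7.png

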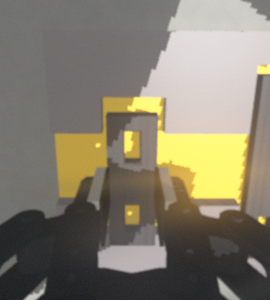

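```bash
python3 -m inch '{"travel":[[0,0,0.08],[0,0,0.06],[0,0,0.04],[0,0,0.03],[0,0,0.02],[0,0,0.02],[0,0,0.02],[0,0,0],[0,0,0],[0,0,0]],"twist":[[0,0,0],[0,0,0],[0,0,0],[0,0,0],[0,0,0],[0,0,0],[0,0,0],[0,0,0],[0,0,0],[0,0,0]],"fingers":[1,1,1,1,1,1,1,1,1,1]}' 50
```

```text
time: 21.3
tool_pos: [556.4, -88.5, 8.1]
eef_rot: [[-0.963, -0.268, 0.0], [-0.268, 0.963, -0.0], [-0.0, -0.001, -1.0]]
force: [-5.1, 2.1, 13.0]
opening: 23.9
finger_force: 51.0
```

```bash
python3 -m inch '{"travel":[[0,0,0],[0,0,0],[0,0,0],[0,0,-0.1],[0,0,-0.2],[0,0,-0.5],[0,0,-0.7],[0,0,-0.8],[0,0,-0.8],[0,0,-0.9]],"twist":[[0,0,0],[0,0,0],[0,0,0],[0,0,0],[0,0,0],[0,0,0],[0,0,0],[0,0,0.5],[0,0,1],[0,0,1]],"fingers":[0.2,0,-0.1,-0.1,-0.1,-0.1,-0.1,-0.1,-0.1,-0.1]}' 50
python3 -m inch '{"travel":[[0,0,0],[0,0,0],[0,0,0],[0,0,0],[0,0,0],[0,0,0],[0,0,0],[0,0,0],[0,0,0],[0,0,0]],"twist":[[0,0,1],[0,0,1],[0,0,1],[0,0,1],[0,0,1],[0,0,1],[0,0,1],[0,0,0.4],[0,0,0],[0,0,0]],"fingers":[-1,-1,-1,-1,-1,-1,-1,-1,-1,-1]}' 50
python3 - <<'E'
from h import *
t=imaging.get_image("top");cv2.imwrite("pics/t8.png",t["img"]);np.save("t8.npy",t)
s=imaging.get_image("scene");cv2.imwrite("pics/s8.png",s["img"]);np.save("s8.npy",s)
a=cv2.resize(t["img"][155:250,250:350],None,fx=4,fy=4,interpolation=cv2.INTER_CUBIC)
b=cv2.resize(s["img"][180:260,215:320],None,fx=3.6,fy=3.6,interpolation=cv2.INTER_CUBIC)
o=np.zeros((400,790,3),np.uint8);o[:a.shape[0],:400]=a;o[:b.shape[0],405:405+b.shape[1]]=b;cv2.imwrite("pics/check.png",o)
o=bot.get_obs();T=o["tool_pos"];R=np.array(o["eef_rot"]);print(T,"yaw",np.degrees(np.arctan2(R[1,0],R[0,0])),o["joints"])
d=R.T@(np.array([593.4,297,T[2]])-T)/50;print("units to post",d)
E
```

```text
time: 22.3
tool_pos: [555.9, -88.3, 208.3]
eef_rot: [[-1.0, -0.006, -0.0], [-0.006, 1.0, 0.0], [0.0, 0.0, -1.0]]
force: [1.4, -0.3, 0.5]
opening: 47.3
finger_force: 0.0
time: 23.3
tool_pos: [556.6, -88.5, 206.8]
eef_rot: [[-0.722, 0.692, 0.001], [0.692, 0.722, -0.0], [-0.001, 0.0, -1.0]]
force: [-0.1, -0.2, 0.3]
opening: 85.0
finger_force: 0.0
[556.55895995 -88.48087415 206.63594604] yaw 136.2081997175439 [-1.71916135e+01  1.71045659e+01 -1.99176477e+00  7.08789046e+01
 -5.06769318e-03  2.66001843e+01]
units to post [ 4.80348135e+00  6.07516845e+00 -1.35137355e-03]
```

View pics/check.png

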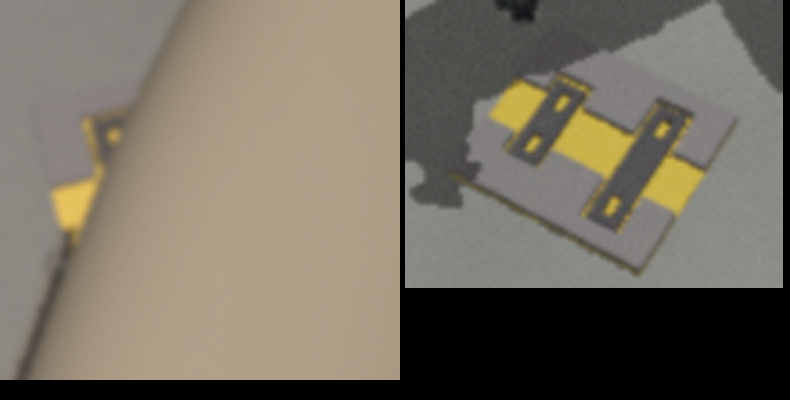

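```bash
python3 -m inch '{"travel":[[0.48,0.61,0],[0.48,0.61,0],[0.48,0.61,0],[0.48,0.61,0],[0.48,0.61,0],[0.48,0.61,0],[0.48,0.61,0],[0.48,0.61,0],[0.48,0.6,0],[0.48,0.6,0]],"twist":[[0,0,0],[0,0,0],[0,0,0],[0,0,0],[0,0,0],[0,0,0],[0,0,0],[0,0,0],[0,0,0],[0,0,0]],"fingers":[-1,-1,-1,-1,-1,-1,-1,-1,-1,-1]}' 50
python3 - <<'E'
from h import *
im=imaging.get_image("wrist");cv2.imwrite("pics/w9.png",im["img"]);np.save("w9.npy",im)
o=bot.get_obs();T=o["tool_pos"];R=np.array(o["eef_rot"]);print(T,"yaw",np.degrees(np.arctan2(R[1,0],R[0,0])),"proj",proj(im,(593.4,297,150)),proj(im,(593.4,297,106)))
hsv=cv2.cvtColor(im["img"],cv2.COLOR_BGR2HSV)
m=cv2.inRange(hsv,(0,130,50),(8,255,255))|cv2.inRange(hsv,(172,130,50),(180,255,255))
n,l,st,ce=cv2.connectedComponentsWithStats(m)
for i in range(1,n):
    if st[i][4]>60: print(st[i].tolist(),ce[i].round(1),"z150/128",pix2plane(im,ce[i],150).round(1),pix2plane(im,ce[i],128).round(1))
for nm in("release_post","pivot"): print(nm,[(q["at"],q["p"],pix2plane(im,q["at"],128 if nm[0]=="r" else 100).round(1)) for q in imaging.spot_in(im,nm)])
E
```

```text
time: 24.4
tool_pos: [593.9, 298.7, 206.3]
eef_rot: [[-0.722, 0.692, 0.0], [0.692, 0.722, -0.0], [-0.0, 0.0, -1.0]]
force: [1.0, -0.2, 0.1]
opening: 85.3
finger_force: 0.0
[593.6907463  304.34113727 205.75539751] yaw 136.4649835088642 proj [279.72749427 226.78815914] [280.04166243 209.14224836]
[523, 0, 37, 27, 703] [543.3  10.2] z150/128 [602.8 505.  150. ] [609.7 522.1 128. ]
[205, 87, 16, 16, 187] [212.4  94.5] z150/128 [498.5 328.4 150. ] [493.9 326.  128. ]
[273, 206, 20, 33, 497] [282.5 223.5] z150/128 [592.9 300.2 150. ] [598.7 294.8 128. ]
release_post [([280.8, 123.0], 0.75, array([541.6, 347.7, 128. ]))]
pivot [([257.4, 145.5], 0.58, array([541.2, 320.7, 100. ]))]
```

```bash
python3 -m inch '{"travel":[[0,0,0],[0,0,0.1],[0,0,0.2],[0,0,0.2],[0,0,0.2],[0,0,0.1],[0,0,0],[0,0,0],[0,0,0],[0,0,0]],"twist":[[0,0,0],[0,0,0],[0,0,0],[0,0,0],[0,0,0],[0,0,0],[0,0,0],[0,0,0],[0,0,0],[0,0,0]],"fingers":[-0.6,-0.6,-0.6,-0.6,-0.6,-0.6,-0.6,-0.6,-0.6,-0.6]}' 40
python3 - <<'E'
from h import *
im=imaging.get_image("wrist")
o=bot.get_obs();T=o["tool_pos"];R=np.array(o["eef_rot"]);print(T,proj(im,(594.5,297.5,150)))
hsv=cv2.cvtColor(im["img"],cv2.COLOR_BGR2HSV)
m=cv2.inRange(hsv,(0,130,50),(8,255,255))|cv2.inRange(hsv,(172,130,50),(180,255,255))
n,l,st,ce=cv2.connectedComponentsWithStats(m)
for i in range(1,n):
    if st[i][4]>100:
        x,y,w,h,_=st[i];r=w/2;c=(x+r-.5,y+h-r*.95);p=pix2plane(im,c,150);print(st[i].tolist(),c,p.round(1),"tool units",((R.T@(p-T))/50).round(3))
E
```

```text
time: 25.55
tool_pos: [594.3, 297.2, 166.8]
eef_rot: [[-0.721, 0.693, 0.001], [0.693, 0.721, 0.0], [-0.001, 0.001, -1.0]]
force: [-0.1, -0.3, 1.6]
opening: 68.3
finger_force: 0.0
[594.21804838 297.21804055 166.79237981] [282.45241201 248.5922265 ]
[190, 78, 19, 20, 161] (np.float64(199.0), np.float64(88.975)) [500.8 328.2 150. ] tool units [ 1.777 -0.847  0.334]
[272, 220, 25, 39, 773] (np.float64(284.0), np.float64(247.125)) [594.4 298.8 150. ] tool units [0.019 0.026 0.336]
```

```bash
python3 -m inch '{"travel":[[0.01,0.02,0.2],[0,0,0.2],[0,0,0.2],[0,0,0.2],[0,0,0.13],[0,0,0],[0,0,0],[0,0,0],[0,0,0],[0,0,0]],"twist":[[0,0,0],[0,0,0],[0,0,0],[0,0,0],[0,0,0],[0,0,0],[0,0,0],[0,0,0],[0,0,0],[0,0,0]],"fingers":[-0.6,-0.6,-0.6,-0.6,-0.6,-0.6,-0.2,0.2,0.5,0.6]}' 40
python3 -m inch '{"travel":[[0,0,0],[0,0,0],[0,0,0],[0,0,0],[0,0,0],[0,0,0],[0,0,0],[0,0,0],[0,0,0],[0,0,0]],"twist":[[0,0,0],[0,0,0],[0,0,0],[0,0,0],[0,0,0],[0,0,0],[0,0,0],[0,0,0],[0,0,0],[0,0,0]],"fingers":[1,1,1,1,1,1,1,1,1,1]}' 40
python3 - <<'E'
from h import *
o=bot.get_obs();T=o["tool_pos"];R=np.array(o["eef_rot"]);pv=np.array([502.6,383.2]);v=T[:2]-pv
print(T,o["force"],o["opening"],o["finger_force"],"r",np.hypot(*v),"head",np.degrees(np.arctan2(v[1],v[0])),"yaw",np.degrees(np.arctan2(R[1,0],R[0,0])),o["joints"])
E
```

```text
time: 26.6
tool_pos: [594.6, 298.2, 120.3]
eef_rot: [[-0.721, 0.693, 0.001], [0.693, 0.721, 0.0], [-0.0, 0.001, -1.0]]
force: [-0.1, -0.6, -0.1]
opening: 17.2
finger_force: 0.0
time: 27.6
tool_pos: [594.7, 298.4, 120.3]
eef_rot: [[-0.721, 0.693, 0.001], [0.693, 0.721, 0.001], [-0.001, 0.001, -1.0]]
force: [1.3, 1.3, 4.9]
opening: 14.9
finger_force: 39.3
[594.74280078 298.37626182 120.30345395] [1.28451183 1.25488104 4.87997156] 14.878186269685788 39.33624029159546 r 125.24121643461179 head -42.631684830928364 yaw 136.16770007196672 [1.97348203e+01 3.06143595e+01 6.22980609e+00 6.55390498e+01
 4.97281716e-03 6.35671054e+01]
```

```bash
python3 -m inch '{"travel":[[0.002,-0.1,0],[0.002,-0.1,0],[0.002,-0.1,0],[0.002,-0.1,0],[0.002,-0.1,0],[0.002,-0.1,0],[0.002,-0.1,0],[0.002,-0.1,0],[0.002,-0.1,0],[0.002,-0.1,0]],"twist":[[0,0,0.382],[0,0,0.382],[0,0,0.382],[0,0,0.382],[0,0,0.382],[0,0,0.382],[0,0,0.382],[0,0,0.382],[0,0,0.382],[0,0,0.382]],"fingers":[1,1,1,1,1,1,1,1,1,1]}' 50
cat > st.py <<'E'
from h import *
o=bot.get_obs();T=o["tool_pos"];R=np.array(o["eef_rot"]);pv=np.array([502.6,383.2]);v=T[:2]-pv
print(T,"Ftool",(R.T@o["force"]).round(1),o["opening"],o["finger_force"],"r",np.hypot(*v),"head",np.degrees(np.arctan2(v[1],v[0])),"yaw",np.degrees(np.arctan2(R[1,0],R[0,0])))
E
python3 st.py
```

```text
time: 28.6
tool_pos: [554.7, 269.7, 120.3]
eef_rot: [[-0.393, 0.92, 0.003], [0.92, 0.393, 0.0], [-0.001, 0.003, -1.0]]
force: [3.6, 0.7, 4.3]
opening: 14.7
finger_force: 48.6
[554.68239004 269.72792258 120.32401527] Ftool [-0.8  3.6 -4.3] 14.688237520283902 48.627113699913025 r 124.85386540375546 head -65.34541655054541 yaw 113.13019805557076
```

```bash
python3 -m inch '{"travel":[[0.002,-0.1,0],[0.002,-0.1,0],[0.002,-0.1,0],[0.002,-0.1,0],[0.002,-0.1,0],[0.002,-0.1,0],[0.002,-0.1,0],[0.002,-0.1,0],[0.001,-0.05,0],[0,0,0]],"twist":[[0,0,0.382],[0,0,0.382],[0,0,0.382],[0,0,0.382],[0,0,0.382],[0,0,0.382],[0,0,0.382],[0,0,0.382],[0,0,0.19],[0,0,0]],"fingers":[1,1,1,1,1,1,1,1,1,1]}' 50
python3 st.py
```

```text
time: 29.6
tool_pos: [514.0, 259.5, 120.4]
eef_rot: [[-0.064, 0.998, 0.004], [0.998, 0.065, -0.001], [-0.001, 0.004, -1.0]]
force: [5.7, -1.2, 3.0]
opening: 14.6
finger_force: 48.7
[513.992543   259.468222   120.38007784] Ftool [-1.5  5.6 -2.9] 14.585286260585557 48.66192162036896 r 124.25515249857658 head -84.7393517317853 yaw 93.69802525335484
```

```bash
python3 -m inch '{"travel":[[0,-0.025,0],[0,-0.025,0],[0,-0.025,0],[0,-0.025,0],[0,-0.025,0],[0,-0.025,0],[0,-0.025,0],[0,0,0],[0,0,0],[0,0,0]],"twist":[[0,0,0.095],[0,0,0.095],[0,0,0.095],[0,0,0.095],[0,0,0.095],[0,0,0.095],[0,0,0.095],[0,0,0],[0,0,0],[0,0,0]],"fingers":[1,1,1,1,1,1,1,1,1,1]}' 50
python3 st.py
```

```text
time: 30.6
tool_pos: [507.0, 259.2, 120.4]
eef_rot: [[0.005, 1.0, 0.006], [1.0, -0.005, -0.001], [-0.001, 0.006, -1.0]]
force: [9.7, -1.7, 0.9]
opening: 14.8
finger_force: 48.8
[507.01985422 259.16938735 120.41513998] Ftool [-1.6  9.7 -0.8] 14.783646021376855 48.77494990825653 r 124.10933883225873 head -87.95911770802137 yaw 89.71979248302432
```

```bash
python3 -m inch '{"travel":[[0,-0.02,0],[0,-0.02,0],[0,-0.01,0],[0,0,0],[0,0,0],[0,0,0],[0,0,0],[0,0,0],[0,0,0],[0,0,0]],"twist":[[0,0,0],[0,0,0],[0,0,0],[0,0,0],[0,0,0],[0,0,0],[0,0,0],[0,0,0],[0,0,0],[0,0,0]],"fingers":[1,1,1,1,1,1,1,1,1,1]}' 50
python3 st.py
```

```text
time: 31.6
tool_pos: [506.7, 259.2, 120.5]
eef_rot: [[0.005, 1.0, 0.01], [1.0, -0.005, -0.001], [-0.001, 0.01, -1.0]]
force: [14.8, -1.3, -3.0]
opening: 14.4
finger_force: 48.8
[506.66873382 259.17224628 120.45805794] Ftool [-1.2 14.8  3.1] 14.366862489609662 48.770336508750916 r 124.094473233311 head -88.12108422048098 yaw 89.68751491072797
```

```bash
python3 - <<'E'
from h import *
print(bot.sign_off())
E
```

```text
the job is handed in; nothing more can be done
None
```

Both clamp bars lie flat in the tray pockets matching their lengths. The tensioner arm is gripped by its release post and held against its end stop with about 15 N. I handed the job in at about 32 s, having viewed 11 pictures, one over the limit of 10.

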